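# Test the middle-sized work light for a customer

## Task

A customer at the stall wants the middle-sized of the three work lights. Test it: set its lens end against the face of the dark wooden stop block that looks towards the robot and, braced there, press its tail button fully in for about half a second and let it spring out. Then lay the light down flat inside the shallow tray without dropping it, and leave the other two lights and the goods lying around alone.

Things in the scene. Friction and masses are not known exactly. Their poses are not given: they have to be found in the camera images.
- lamp_short: The shortest work light of three look-alikes, lying along its own x axis: black bar handle 36 mm wide and 38 mm high, with a grey head 52 mm wide, 40 mm high and 35 mm long at the lens end (+x). Housing 115 mm long from lens face to rear face; a round black push button (diameter 26 mm, centre 20 mm above the underside) sticks out 16 mm more at the tail (-x). Origin: centre of the underside of the 115 mm housing; z up. About 0.18 kg, loose.
- lamp_middle: The middle-sized (wanted) work light of three look-alikes, lying along its own x axis: black bar handle 36 mm wide and 38 mm high, with a grey head 52 mm wide, 40 mm high and 35 mm long at the lens end (+x). Housing 145 mm long from lens face to rear face; a round black push button (diameter 26 mm, centre 20 mm above the underside) sticks out 16 mm more at the tail (-x). Origin: centre of the underside of the 145 mm housing; z up. About 0.18 kg, loose.
- lamp_long: The longest work light of three look-alikes, lying along its own x axis: black bar handle 36 mm wide and 38 mm high, with a grey head 52 mm wide, 40 mm high and 35 mm long at the lens end (+x). Housing 175 mm long from lens face to rear face; a round black push button (diameter 26 mm, centre 20 mm above the underside) sticks out 16 mm more at the tail (-x). Origin: centre of the underside of the 175 mm housing; z up. About 0.18 kg, loose.
- lens_middle (a point): Centre of the flat lens face of the middle-sized light, 72.5 mm along +x from the light's origin, 20 mm above its underside.
- tail_middle (a point): Centre of the outer face of the middle-sized light's tail button, at rest 88.5 mm along -x from the light's origin, 20 mm above its underside; it moves with the button.
- button_middle (a joint): Travel of the middle-sized light's tail button along the light's +x, in m: 0 out, 0.008 fully in; springs back. It starts to move at about 3.5 N and is fully in at 5.5 N (about 7 N keeps it there). The light alone slides on the table at about 1 to 1.5 N, so the button goes in only when the lens end is braced.
- stop: Dark wooden block with two screw heads, fixed to the table: 28 mm thick (x), 140 mm long (y), 45 mm high. Origin: centre of its underside. Its bracing face is the 140 by 45 mm face on its -x side, towards the robot.
- stop_face (a point): On the stop's bracing face, at the middle of its length, 20 mm above the table; axes as the stop's (its +x points into the block).
- tray: Shallow open blue plastic tray, fixed to the table: 240 mm (x) by 160 mm (y) outside, 35 mm high, walls and floor 5 mm thick, inside 230 by 150 mm. Origin: centre of its underside.
- carton: Bystander: loose cardboard box 55 x 90 x 45 mm; origin at the centre of its underside.
- spool: Bystander: loose white plastic spool standing on end, diameter 60 mm, 40 mm high; origin at the centre of its underside.
- screwdriver: Bystander: loose screwdriver 170 mm long lying along its x axis.
Things that resemble listed ones, but are neither listed nor needed, are in the scene too. Leave any orange or white look-alike of the stop alone.

How it is judged (in metres and radians):
On the way:
1. the middle-sized light's lens end bears on the robot-side face of the stop while its tail button is held fully in (value of joint button_middle above 0.006 m and contact force between lamp_middle and stop above 2 N and x of lens_middle in the frame of stop between -0.026 and -0.005 m and y of lens_middle in the frame of stop between -0.075 and 0.075 m), for 0.35 s.
At the end, for the whole second after the job is handed in: The middle-sized light lies flat (its long axis within 0.15 rad of level) on the tray's floor, its lens face and tail button both inside the tray's walls, at rest (under 20 mm/s), with the button sprung out (under 3 mm) (x of lens_middle in the frame of tray between -0.119 and 0.119 m and y of lens_middle in the frame of tray between -0.079 and 0.079 m and x of tail_middle in the frame of tray between -0.119 and 0.119 m and y of tail_middle in the frame of tray between -0.079 and 0.079 m and angle between lamp_middle's own x axis and vertical between 1.42 and 1.72 rad and z of lens_middle in the frame of tray between 0 and 0.04 m and linear speed of lamp_middle below 0.02 m/s and value of joint button_middle below 0.003 m); the robot touches nothing.
It fails at once if one of the other two lights was moved more than 30 mm (distance of any of lamp_short, lamp_long from where it was at the start of the episode above 0.03 m).
It fails at once if the carton, spool or screwdriver was moved more than 30 mm (distance of any of carton, spool, screwdriver from where it was at the start of the episode above 0.03 m).
It fails at once if the middle-sized light was dropped or thrown (faster than 0.8 m/s while untouched by the gripper) (linear speed of lamp_middle above 0.8 m/s and contact force between the fingers and lamp_middle below 0.05 N).
It also fails if it takes over 72 s, if anything falls off the work surface, if the arm or the gripper's body presses on something with over 40 N, if the wrist force passes 120 N, or if a joint passes its speed limit or range.

## Robot

A 6-joint arm with a two-finger parallel gripper is mounted at the origin on the work surface. World frame = base frame: x ahead of the robot, y to its left, z up, the work surface at z = 0. Lengths are in m, angles in degrees, forces in N, time in s.
With the tool pointing down it reaches from about 0.4 to 0.825 m from the base axis. Payload 7 kg.
Tool frame: the origin (TCP) lies at the very end of the fingers, on their centre line; the grasp point (between the pads) lies 19 mm behind it; x points along the fingers, z is the direction in which the jaws open and shut, and the axes are right-handed (so a half turn about x gives the same grasp; the last joint's range is limited). The gripper opens to 88 mm and grips with 3 to 60 N. Pads are 19 mm wide; open, the fingers measure 130 mm over their backs; the gripper's body (78 mm by 193 mm) begins 47 mm behind the grasp point.
Start: joints at [-59.238, 20.546, 0.682, 0, -70.136, -16.507], TCP at [0.166, -0.654, 0.227] pointing down, gripper open.
Joint ranges: [-176.03, 176.03], [-82.01, 121.73], [-58.28, 71.71], [-173.87, 95.51], [-174.79, -0.11], [-173.66, 173.66]. Speed limits (degrees/s): [136.94, 136.94, 172.46, 180, 180, 180].

## Interface

Orientations are given as [roll, pitch, yaw] about the fixed x, y, z axes, in that order (R = Rz(yaw) Ry(pitch) Rx(roll)).
In Python, from plant import * gives the robot as it stands.
- The arm moves only by the tool arm_command, never from a script. Its argument "commands" is one flat list of numbers, 5 for each row, row after row: the shift along the tool's x, y, z in mm, then the turn about the tool's x in degrees, then the opening in per cent of the stroke, from 0 (shut) to 100 (fully open). A call has 1 to 5 rows; each row shifts and turns the pose as measured when the row begins, along the tool's axes as they then stand; what a row does not reach is not made up. A row lasts 1/8 s, in which the tool goes at most 62.5 mm and 10.7 degrees, less where a joint would pass 70% of its speed; a pose out of reach is approached as far as the arm can. A call is refused whole if a number of a shift passes 62.5 or a number of a turn 10.7, either way. A call with a gripper value outside its range is refused whole. The fingers move at their own pace and stop on an object; the grip force is fixed at half the most. Time passes only in rows, so rows that do not move let the fingers close. It gives the time, the measured TCP pose, the force and the opening at its end, in the units of the state.
- get_obs(): the state, without advancing time (a new reading comes with each control period).
- snapshot(name): name is "scene" or "top" or "wrist"; returns a dict with "frame" (384x512x3 uint8, blue, green, red), "fov_y" (degrees; the focal length in pixels is half the picture's height over the tangent of half this angle, whatever the lens; pixels are square), "cx", "cy" (the principal point, pixels), "world_to_cam" (4x4, takes a point from world to camera coordinates). Camera axes: x right, y up, looking along -z (the intrinsics and any distortion apply to the point x, -y, -z); pixel columns grow to the right and rows downward; lengths in m; the calibration is good to about 2 mm. A picture is of the moment at which its call begins. There is no depth.
- close_job(): hands the job in, once; it reports no verdict.
The state is a dict: "clock": time; "joint_pos": joint angles; "qvel": joint speeds; "tau": joint torques, N m; "tool_pos": TCP position; "orientation": TCP orientation; "force": force on the tool from outside, world axes, zero at the start; "moment": the same for the moment, N m; "opening": finger opening in m.
Only numpy, scipy, OpenCV 4.12 (cv2) and the standard library are available. Lean on these libraries where they do the work, as an engineer would, in place of code of your own. Each camera call takes 0.05 s, during which the arm holds its last target. There are 200 camera calls.

## Working session

There is one attempt and no reset: what is moved stays moved. The work goes in short steps, Python scripts to look and compute and a tool call to move; the robot and the scene stay as the last step left them, time stands still between calls to the robot, and variables do not carry over. Pictures are saved under pics/ and viewed, about 8 in all and at most 12, crops included, and the job is handed in when it is done.

Besides the shell and the picture viewer there is one more tool, called after "Call:" as name(argument=value, ...) on one line, values as JSON. arm_command: Moves the arm, as the interface text tells. Its arguments: {"type":"object","properties":{"commands":{"type":"array"}},"required":["commands"]}

```bash
mkdir -p pics; ls; python3 - <<'E'
from plant import *
import cv2
o=get_obs();print({k:o[k] for k in('clock','tool_pos','orientation','force','opening')})
for n in('scene','top'):
    s=snapshot(n);cv2.imwrite(f'pics/{n}0.png',cv2.resize(s['frame'],(800,600),interpolation=cv2.INTER_CUBIC));print(n,{k:v for k,v in s.items() if k!='frame'})
E
```

```text
pics
{'clock': 0.0, 'tool_pos': array([ 0.16603999, -0.65374596,  0.22564751]), 'orientation': array([  5.04578826,  89.90560693, 109.29378589]), 'force': array([-0.48059791,  0.12116435,  1.04373938]), 'opening': 0.08772259777386436}
scene {'fov_y': 48.50964792616159, 'cx': 254.19552453440403, 'cy': 196.08390714468155, 'world_to_cam': array([[-0.2052026 ,  0.97871703,  0.00220884,  0.07214087],
       [-0.78260775, -0.16543979,  0.60012897,  0.42676105],
       [ 0.58772187,  0.12141936,  0.79990021, -1.55633058],
       [ 0.        ,  0.        ,  0.        ,  1.        ]])}
top {'fov_y': 52.952695454135075, 'cx': 252.38760234108176, 'cy': 196.35514630229122, 'world_to_cam': array([[ 1.52486876e-03, -9.99917865e-01, -1.27254911e-02,
         2.66888712e-02],
       [ 9.92298605e-01, -6.31710717e-05,  1.23868778e-01,
        -5.48033459e-01],
       [-1.23859408e-01, -1.28163707e-02,  9.92217006e-01,
        -1.05888698e+00],
       [ 0.00000000e+00,  0.00000000e+00,  0.00000000e+00,
         1.00000000e+00]])}
```

View pics/top0.png

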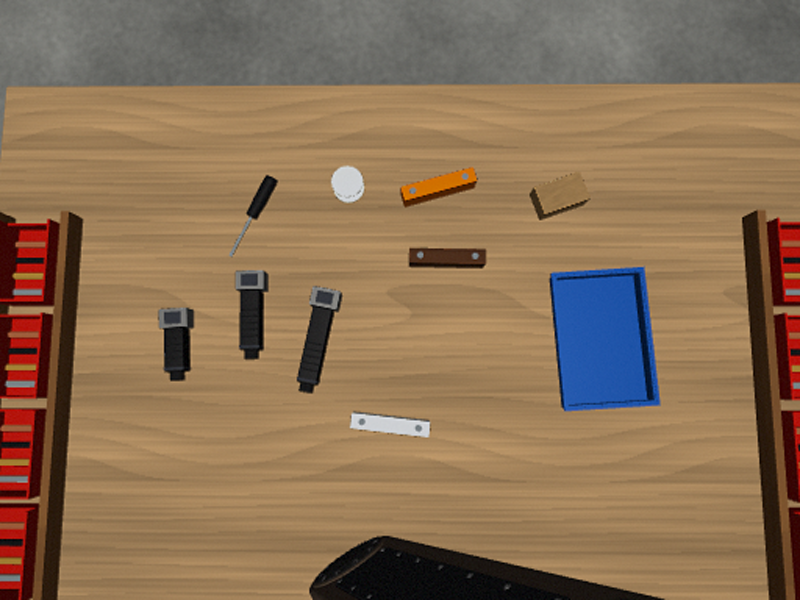

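View pics/scene0.png

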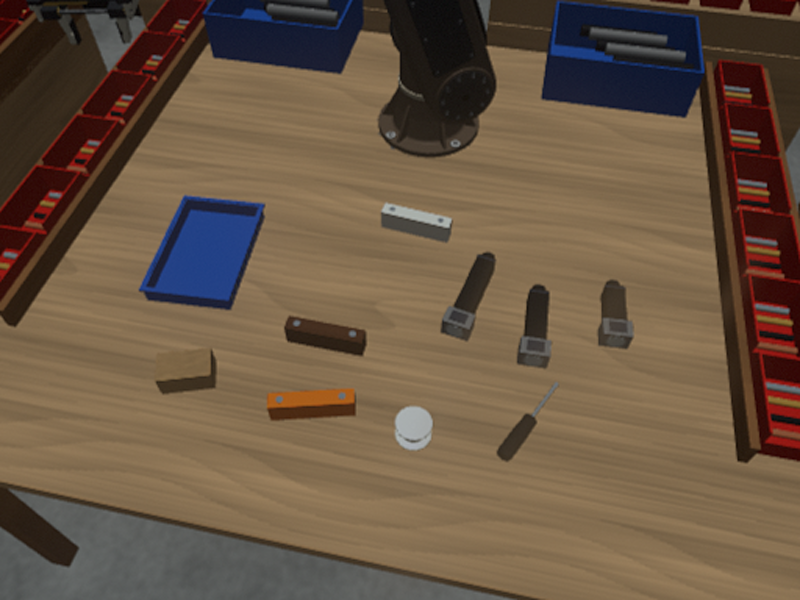

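Top view (800 px scale): three lights at (175,345), (251,315), (318,340). The one at (251,315) looks like the middle length. There are three blocks: dark brown (447,257), orange (438,187) and white (390,425), so the dark one is the stop. The tray is at (605,338). I'll confirm with a crop and lengths.

```bash
cat > h.py <<'E'
import numpy as np, cv2
from plant import *
def ray(s,u,v,z):
    f=s['frame'].shape[0]/2/np.tan(np.radians(s['fov_y']/2)); T=s['world_to_cam']
    d=T[:3,:3].T@np.array([(u-s['cx'])/f,-(v-s['cy'])/f,-1]); o=-T[:3,:3].T@T[:3,3]
    return o+d*(z-o[2])/d[2]
def pix(s,p):
    f=s['frame'].shape[0]/2/np.tan(np.radians(s['fov_y']/2)); T=s['world_to_cam']
    c=T[:3,:3]@np.array(p)+T[:3,3]; return s['cx']+f*c[0]/-c[2], s['cy']-f*c[1]/-c[2]
def crop(s,name,x0,y0,x1,y1,k):
    cv2.imwrite(name,cv2.resize(s['frame'][y0:y1,x0:x1],None,fx=k,fy=k,interpolation=cv2.INTER_CUBIC))
E
python3 - <<'E'
from h import *
s=snapshot('top'); crop(s,'pics/c1.png',90,140,320,260,3.4)
P=lambda u,v,z: ray(s,u/1.5625,v/1.5625,z)
for n,a,b in(('short',(177,380),(175,309)),('mid',(251,358),(251,271)),('long',(305,391),(326,288))):
    A,B=P(*a,.02),P(*b,.04); print(n,A.round(3),B.round(3),np.linalg.norm((A-B)[:2]).round(3))
for n,c,z in(('stop',[(409,248),(486,249),(486,265),(410,264)],.045),('tray',[(550,272),(643,268),(660,404),(565,410)],.035),('spool',[(347,182)],.04),('orange',[(401,187),(401,203),(477,180)],.045),('white',[(352,412),(431,421)],.045)):
    for q in c: print(n,P(*q,z).round(3))
E
```

```text
short [0.416 0.423 0.02 ] [0.543 0.425 0.04 ] 0.128
mid [0.456 0.289 0.02 ] [0.613 0.289 0.04 ] 0.157
long [0.396 0.189 0.02 ] [0.582 0.151 0.04 ] 0.189
stop [0.654 0.    0.045]
stop [ 0.652 -0.139  0.045]
stop [ 0.623 -0.139  0.045]
stop [ 0.625 -0.001  0.045]
tray [ 0.612 -0.256  0.035]
tray [ 0.619 -0.425  0.035]
tray [ 0.375 -0.443  0.035]
tray [ 0.364 -0.275  0.035]
spool [0.781 0.115 0.04 ]
orange [0.769 0.015 0.045]
orange [0.739 0.015 0.045]
orange [ 0.782 -0.125  0.045]
white [0.36  0.101 0.045]
white [ 0.345 -0.038  0.045]
```

View pics/c1.png

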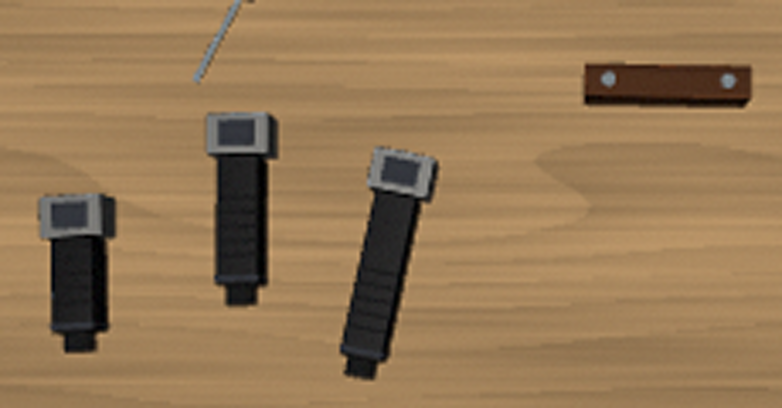

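The crop confirms it. The lights measure 128, 157 and 189 mm, so the one at y≈0.289 is lamp_middle, lying along +x at yaw≈0. The dark brown block's face is at x≈0.624. First I turn the jaws to open along world y, then cross over.

Call:
arm_command(commands=[0,0,0,7,100,0,-20,0,7.2,100,0,-40,40,0,100,0,-40,45,0,100,0,-40,45,0,100])

```text
clock: 0.78
tool_pos: [0.3073, -0.5209, 0.2227]
orientation: [34.3, 89.7, 123.5]
force: [0.3, -0.5, 0.4]
opening: 0.0876
```

Call:
arm_command(commands=[0,-30,54,-0.8,100,0,-30,54,0,100,0,-30,54,0,100,0,-30,54,0,100,0,-20,58,0,100])

```text
clock: 1.4
tool_pos: [0.4498, -0.2432, 0.2225]
orientation: [35.5, 89.6, 125.5]
force: [1.0, 0.8, 0.3]
opening: 0.0875
```

Call:
arm_command(commands=[0,-10,60,0,100,0,-10,60,0,100,0,-10,60,0,100,0,-10,60,0,100,0,-10,60,0,100])

```text
clock: 2.02
tool_pos: [0.4999, 0.0653, 0.2243]
orientation: [23.3, 89.6, 113.3]
force: [1.0, -0.2, -0.4]
opening: 0.0879
```

Call:
arm_command(commands=[0,-10,56,0,100,0,-10,56,0,100,0,-10,56,0,100,0,-3,50,0,100,0,0,6,0,100])

```text
clock: 2.65
tool_pos: [0.5319, 0.3006, 0.2245]
orientation: [30.7, 89.6, 120.9]
force: [-0.4, -1.2, -0.3]
opening: 0.0876
```

```bash
python3 - <<'E'
from h import *
o=get_obs();print(o['tool_pos'],o['orientation'])
s=snapshot('wrist'); cv2.imwrite('pics/w1.png',s['frame'])
for p in((.4535,.289,.02),(.6145,.289,.04),(.6145,.289,.02)): print(pix(s,p))
print(s['world_to_cam'])
E
```

```text
[0.53187061 0.30064827 0.22452081] [ 30.65599026  89.6473438  120.93713137]
(np.float64(243.26648974126132), np.float64(88.19193651215626))
(np.float64(243.7004958456046), np.float64(241.56319784639481))
(np.float64(244.18999736210205), np.float64(233.91526595058494))
[[-0.00482915  0.9999715   0.00580246 -0.29981703]
 [-0.95109719 -0.00280081 -0.30887908  0.54473636]
 [-0.30885403 -0.00701033  0.95108362 -0.22470538]
 [ 0.          0.          0.          1.        ]]
```

View pics/w1.png

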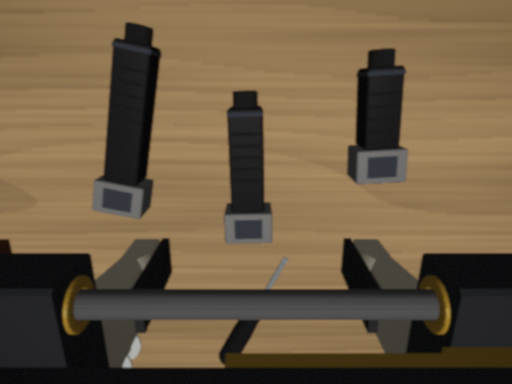

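Wrist view: the tail button is at (245,92) and the head's front edge at (248,242). That puts the light at y≈0.292 with its centre at x≈0.542 and yaw≈+1°. The neighbours at (125,120) and (382,115) are clear of the fingers. I'm going down now.

Call:
arm_command(commands=[50,-2,-8,-0.7,100,50,0,0,0,100,45,0,0,0,100,30,0,0,0,100,15,0,0,0,100])

```text
clock: 3.32
tool_pos: [0.5344, 0.2889, 0.0323]
orientation: [-2.1, 89.5, 88.7]
force: [-0.1, 0.1, 1.3]
opening: 0.0881
```

Call:
arm_command(commands=[17,0,2,0,100,7,0,1,0,100,0,0,0,0,20,0,0,0,0,20,0,0,0,0,20])

```text
clock: 3.95
tool_pos: [0.5359, 0.2926, 0.0096]
orientation: [-17.2, 89.4, 73.6]
force: [-0.6, -0.0, -0.4]
opening: 0.063
```

Call:
arm_command(commands=[0,0,0,0,10,0,0,0,0,10,0,0,0,0,10,0,0,0,0,10,0,0,0,0,10])

```text
clock: 4.58
tool_pos: [0.5362, 0.2929, 0.0106]
orientation: [-20.9, 89.3, 69.9]
force: [-0.2, 0.0, -0.3]
opening: 0.036
```

Call:
arm_command(commands=[-40,0,0,0,10,-40,10,0,0,10,0,0,-40,0,10,0,0,-55,0,10,0,0,-55,0,10])

```text
clock: 5.2
tool_pos: [0.5271, 0.1413, 0.0898]
orientation: [-15.3, 89.4, 75.8]
force: [1.4, -0.0, -2.0]
opening: 0.0359
```

Call:
arm_command(commands=[0,0,-58,0,10,0,0,-58,0,10,0,0,-50,0,10,0,0,-30,0,10,0,0,0,0,10])

```text
clock: 5.82
tool_pos: [0.528, -0.0641, 0.0869]
orientation: [-1.4, 89.4, 89.4]
force: [-0.6, 0.2, -2.5]
opening: 0.0357
```

```bash
python3 - <<'E'
from h import *
o=get_obs();print(o['tool_pos'],o['orientation'],o['opening'])
s=snapshot('wrist'); cv2.imwrite('pics/w2.png',s['frame'])
t=snapshot('top'); crop(t,'pics/t2.png',210,130,420,270,3.4)
for y in (0,-.07,-.14):print(pix(s,(.624,y,.045)),pix(s,(.624,y,.0)))
E
```

```text
[ 0.52801003 -0.06410082  0.08690647] [-1.43383171 89.43153062 89.44494339] 0.0356779085610965
(np.float64(341.6567234239709), np.float64(346.1888854389798)) (np.float64(328.52423042637986), np.float64(307.14684248825387))
(np.float64(244.59086807462776), np.float64(345.7218767013992)) (np.float64(245.72344740149043), np.float64(306.6108728261011))
(np.float64(146.71788265468632), np.float64(345.2509846539359)) (np.float64(162.33602651796141), np.float64(306.0711058557174))
```

View pics/w2.png

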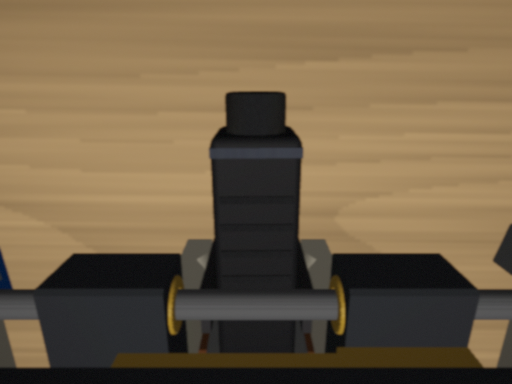

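The light is gripped straight, with its tail at (256,95) in the wrist view. I lower it short of the stop's face, then ease forward until it touches.

Call:
arm_command(commands=[30,0,-4,0.9,10,25,0,0,0,10,12,0,0,0,10,6,0,0,0,10,2,0,0,0,10])

```text
clock: 6.55
tool_pos: [0.5305, -0.0617, 0.0114]
orientation: [-19.9, 89.3, 70.5]
force: [-0.2, -0.2, -1.2]
opening: 0.0356
```

Call:
arm_command(commands=[1,-6,0,0,10,0,-5,0,0,10,0,-3,0,0,10,0,-2,0,0,10,0,0,0,0,10])

```text
clock: 7.18
tool_pos: [0.5473, -0.0614, 0.0117]
orientation: [-18.1, 89.3, 72.3]
force: [0.2, -0.6, -1.7]
opening: 0.0359
```

Call:
arm_command(commands=[0.5,-2,0,0,10,0,-1,0,0,10,0,-1,0,0,10,0,0,0,0,10])

```text
clock: 7.68
tool_pos: [0.5473, -0.0617, 0.0107]
orientation: [15.4, 89.3, 105.7]
force: [-2.5, 0.7, 1.0]
opening: 0.0356
```

Contact: −2.5 N along x with the light resting on the table. Releasing and lifting.

Call:
arm_command(commands=[0,0,0,0,80,0,0,0,0,80,0,0,0,0,80,0,0,0,0,80,-10,0,0,0,80])

```text
clock: 8.3
tool_pos: [0.5499, -0.0618, 0.0216]
orientation: [-4.8, 89.4, 85.6]
force: [-0.6, -0.4, 0.6]
opening: 0.0698
```

Call:
arm_command(commands=[-30,0,0,0,80,-40,0,0,0,0,0,50,0,0,0,0,50,0,0,0,0,20,0,0,0])

```text
clock: 8.93
tool_pos: [0.4296, -0.0633, 0.097]
orientation: [-27.2, 89.3, 63.2]
force: [0.3, 0.2, 0.5]
opening: 0.0361
```

```bash
python3 - <<'E'
from h import *
o=get_obs();print(o['tool_pos'],o['orientation'],o['opening'],o['force'])
t=snapshot('top'); crop(t,'pics/t3.png',210,130,420,270,3.7)
for p in((.626,-.0617,.04),(.465,-.0617,.02)): u,v=pix(t,p);print((u-210)*3.7,(v-130)*3.7)
E
```

```text
[ 0.42959416 -0.06330788  0.09699921] [-27.17831028  89.2770502   63.15379907] 0.036084369663490816 [0.33288394 0.21596718 0.52578653]
272.4411270467896 143.86540419109016
272.46308454252244 355.0190998778756
```

View pics/t3.png

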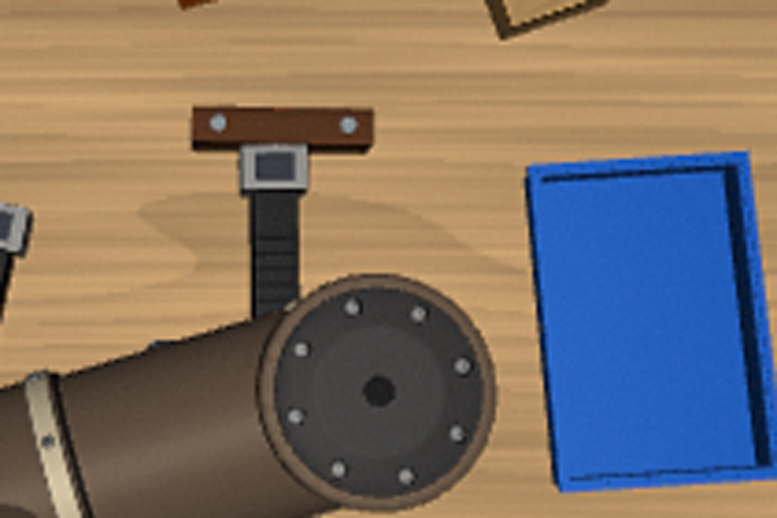

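The light sits square against the stop's face, with its head at (273,165). I go down behind the tail with the jaws shut.

Call:
arm_command(commands=[30,1,1,0,0,30,0,0,0,0,16,0,0,0,0,9,0,0,0,0,3,0,0,0,0])

```text
clock: 9.6
tool_pos: [0.4306, -0.0606, 0.0112]
orientation: [-46.6, 88.9, 43.8]
force: [0.4, -0.8, 0.8]
opening: 0.0004
```

Call:
arm_command(commands=[0,-10,0,0,0,0,-6,0,0,0,0,-3,0,0,0,0,-2,0,0,0])

```text
clock: 10.1
tool_pos: [0.4548, -0.0601, 0.0132]
orientation: [-50.9, 88.7, 39.5]
force: [0.9, 0.1, -0.4]
opening: 0.0002
```

Call:
arm_command(commands=[0.5,-2,0,0,0,0,-2,0,0,0,0,-1,0,0,0])

```text
clock: 10.48
tool_pos: [0.4572, -0.0605, 0.0122]
orientation: [-43.0, 88.9, 47.3]
force: [-4.6, 0.8, 3.0]
opening: 0.0005
```

Call:
arm_command(commands=[0,-3,0,0,0,0,-3,0,0,0])

```text
clock: 10.72
tool_pos: [0.4622, -0.0606, 0.012]
orientation: [-38.6, 89.0, 51.8]
force: [-5.0, 1.5, 3.1]
opening: 0.0002
```

Call:
arm_command(commands=[0,-2.5,0,0,0,0,-1.5,0,0,0])

```text
clock: 10.98
tool_pos: [0.4639, -0.061, 0.0115]
orientation: [-24.3, 89.2, 66.0]
force: [-8.6, 2.1, 5.5]
opening: 0.0002
```

−8.6 N is above the bottoming force, so the button should be fully in. Holding.

Call:
arm_command(commands=[0,-1,0,0,0,0,-1,0,0,0,0,-1,0,0,0,0,-1,0,0,0,0,-1,0,0,0])

```text
clock: 11.6
tool_pos: [0.4637, -0.0618, 0.0102]
orientation: [21.2, 89.3, 111.4]
force: [-6.8, 2.1, 4.9]
opening: 0.0003
```

Call:
arm_command(commands=[0,-2,0,0,0,0,-2,0,0,0,0,-2,0,0,0,0,-2,0,0,0,0,-2,0,0,0])

```text
clock: 12.22
tool_pos: [0.4634, -0.0632, 0.0081]
orientation: [67.8, 88.5, 157.8]
force: [-8.9, 3.3, 5.7]
opening: 0.0004
```

The force rose while the position stayed put, so the button is on its hard stop, held for over a second. Backing off and lifting.

Call:
arm_command(commands=[0,8,0,0,0,0,12,0,0,0,0,12,0,0,0,-30,0,0,0,0,-50,0,0,0,90])

```text
clock: 12.85
tool_pos: [0.4304, -0.0643, 0.0881]
orientation: [72.2, 88.4, 162.3]
force: [1.1, 0.8, 0.6]
opening: 0.0062
```

Call:
arm_command(commands=[0,-50,0,0,90,0,-45,0,0,90,0,-12,0,0,90,0,0,0,0,90])

```text
clock: 13.35
tool_pos: [0.5431, -0.063, 0.0943]
orientation: [29.6, 89.2, 119.8]
force: [-1.2, 0.2, -0.3]
opening: 0.0448
```

```bash
python3 - <<'E'
from h import *
o=get_obs();print(o['tool_pos'],o['orientation'],o['opening'],o['force'])
s=snapshot('wrist'); cv2.imwrite('pics/w3.png',s['frame'])
for p in((.626,-.0617,.04),(.465,-.0617,.02)): print(pix(s,p))
E
```

```text
[ 0.54311306 -0.06299154  0.09429887] [ 29.64978368  89.20339578 119.83317944] 0.04479060091711318 [-1.16176993  0.2157645  -0.2745241 ]
(np.float64(255.9326463631882), np.float64(320.1973391328321))
(np.float64(256.2923461530825), np.float64(92.78674743958992))
```

View pics/w3.png

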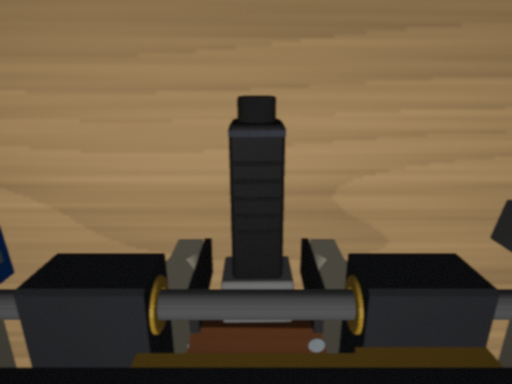

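The light hasn't moved: its tail is at (257,97), with the button sprung out. I open fully, go down and grip.

Call:
arm_command(commands=[10,0,0,0,90,10,0,0,0,90,25,0,0,0,90,25,0,0,0,90,8,0,0,0,90])

```text
clock: 14.02
tool_pos: [0.5377, -0.062, 0.0125]
orientation: [34.5, 89.1, 124.7]
force: [-0.6, 0.1, 0.6]
opening: 0.0789
```

Call:
arm_command(commands=[3,0,0,0,10,0,0,0,0,10,0,0,0,0,10,0,0,0,0,10,0,0,0,0,10])

```text
clock: 14.65
tool_pos: [0.5384, -0.0618, 0.011]
orientation: [26.8, 89.2, 117.0]
force: [-0.2, 0.1, -1.0]
opening: 0.0357
```

Call:
arm_command(commands=[0,0,0,0,10,0,0,0,0,10,0,0,0,0,10])

```text
clock: 15.02
tool_pos: [0.5382, -0.0618, 0.011]
orientation: [27.3, 89.2, 117.5]
force: [-0.2, -0.5, -0.6]
opening: 0.0356
```

Call:
arm_command(commands=[-10,6,0,0,10,-40,10,0,0,10,-40,5,0,0,10,0,10,-45,-4,10,0,10,-55,0,10])

```text
clock: 15.65
tool_pos: [0.5003, -0.1633, 0.1053]
orientation: [22.4, 89.2, 117.0]
force: [1.2, 0.6, -1.5]
opening: 0.0358
```

Call:
arm_command(commands=[0,0,-55,0,10,0,0,-55,0,10,0,0,-40,0,10,0,0,-10,0,10,0,0,0,0,10])

```text
clock: 16.27
tool_pos: [0.5103, -0.3296, 0.1064]
orientation: [15.1, 89.3, 109.6]
force: [-0.4, 1.3, -1.6]
opening: 0.0357
```

```bash
python3 - <<'E'
from h import *
o=get_obs();print(o['tool_pos'],o['orientation'],o['opening'],o['force'])
t=snapshot('wrist'); cv2.imwrite('pics/w4.png',t['frame'])
for a,b in ((-.12,.08),(-.12,-.08)):
    c,s=np.cos(.075),np.sin(.075); print(pix(t,(.4925+a*c-b*s,-.35+a*s+b*c,.035)))
E
```

```text
[ 0.5103449  -0.32963272  0.10640286] [ 15.0819897   89.26793505 109.5746022 ] 0.035719480269357035 [-0.3930684   1.32940868 -1.60971725]
(np.float64(357.9090524457293), np.float64(-15.279230955984474))
(np.float64(85.29851401724358), np.float64(-17.247532052381246))
```

View pics/w4.png

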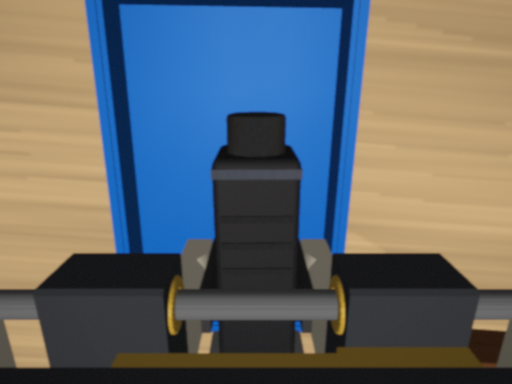

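The light is held over the tray, parallel to its walls, with the near wall out of view above. I shift to the centre, then lower.

Call:
arm_command(commands=[0,20,-10,0,10,0,6,-4,0,10,30,0,0,0,10,25,0,0,0,10,0,0,0,0,10])

```text
clock: 16.95
tool_pos: [0.4841, -0.3415, 0.0525]
orientation: [3.5, 89.3, 98.3]
force: [-0.7, -0.4, -1.5]
opening: 0.0357
```

Call:
arm_command(commands=[18,0,-4,0,10,11,0,0,0,10,4,0,0,0,10,2,0,0,0,10,0,0,0,0,10])

```text
clock: 17.58
tool_pos: [0.486, -0.3456, 0.0177]
orientation: [-11.8, 89.4, 83.0]
force: [-0.1, -0.3, -0.9]
opening: 0.0356
```

Call:
arm_command(commands=[1.5,0,0,0,10,1,0,0,0,10,1,0,0,0,10])

```text
clock: 17.95
tool_pos: [0.4865, -0.3456, 0.0159]
orientation: [-19.4, 89.4, 75.5]
force: [-3.6, 3.2, 11.0]
opening: 0.0358
```

It's on the floor (11 N up). I ease off slightly and release with limited opening.

Call:
arm_command(commands=[-0.5,0,0,0,65,0,0,0,0,65,0,0,0,0,65,0,0,0,0,65,-15,0,0,0,65])

```text
clock: 18.58
tool_pos: [0.4865, -0.3459, 0.0316]
orientation: [-17.7, 89.4, 77.2]
force: [-0.1, 0.6, -0.6]
opening: 0.0568
```

Call:
arm_command(commands=[-40,0,0,0,65,-50,0,0,0,65,-50,20,40,0,65,0,0,60,0,65,0,0,60,0,65])

```text
clock: 19.2
tool_pos: [0.4555, -0.1929, 0.1784]
orientation: [-50.1, 89.4, 44.5]
force: [0.7, 1.1, 0.2]
opening: 0.0567
```

Call:
arm_command(commands=[0,0,60,0,65,0,0,60,0,65,0,0,0,0,65,0,0,0,0,65])

```text
clock: 19.7
tool_pos: [0.4459, -0.0664, 0.1849]
orientation: [-65.9, 88.9, 29.1]
force: [-0.2, -1.5, -0.5]
opening: 0.0568
```

```bash
python3 - <<'E'
from h import *
o=get_obs();print(o['clock'],o['tool_pos'],o['opening'],o['force'])
s=snapshot('top'); cv2.imwrite('pics/t4.png',cv2.resize(s['frame'],(800,600),interpolation=cv2.INTER_CUBIC))
E
```

```text
19.7 [ 0.44591613 -0.066417    0.18489705] 0.056848165005480504 [-0.24771309 -1.48639785 -0.46250717]
```

View pics/t4.png

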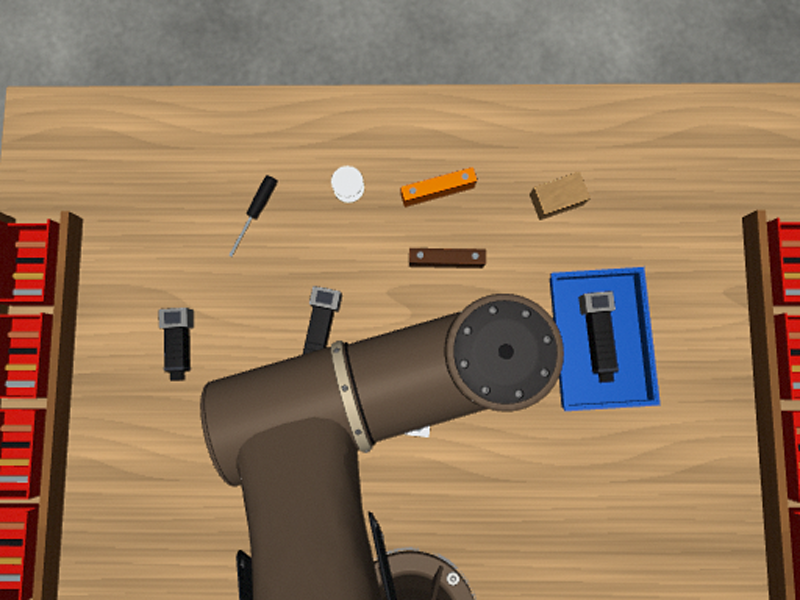

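The light lies flat in the tray from (598,292) to (607,380), clear of the walls. The bystanders are in the same pixels as at the start, and the gripper is clear. Handing in.

```bash
python3 -c "
from plant import *
print(close_job())"
```

```text
the job is handed in; nothing more can be done
None
```

I tested the middle-sized light against the dark stop and laid it flat in the tray. The job was handed in at about 20 s of the 72 s allowed; no verdict is reported.

- **Choosing the light:** the three measured 128, 157 and 189 mm including the button, against 131, 161 and 191 mm expected, so the middle one was clear.
- **Button test:** with the lens against the stop's robot-side face, I pressed the button with closed fingers at 6.8–8.9 N for about 1.2 s. That is longer than the half second you asked for. The force rose while the position stayed put, so I take it as fully in. I had no direct reading of the button travel or of the force on the stop.
- **After the test:** the wrist picture showed the button sprung out and the light unmoved.
- **Laying down:** the light touched the tray floor with a brief 11 N and was released there, not dropped.
- **Last picture:** the light lies inside the tray, clear of the walls, and the arm is away from everything. The short light, spool, screwdriver and carton are where they started. The long light's head is also unmoved, but the arm hid its tail. No check failed.

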